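Set the coffee corner to rights: lay the puck down, stand the tamper up

ROBOT

A 6-joint arm with a two-finger parallel gripper is mounted at the origin on the work surface. World frame = base frame: x ahead of the robot, y to its left, z up, the work surface at z = 0. Lengths are in m, angles in rad, forces in N, time in s.
With the tool pointing down it reaches from about 0.35 to 0.875 m from the base axis. Payload 4.2 kg.
Tool frame: the origin (TCP) lies between the finger pads; the fingertips stand 22 mm ahead of it and the grasp point (between the pads) lies 3 mm ahead of it; x points along the fingers, y is the direction in which the jaws open and shut, and the axes are right-handed (so a half turn about x gives the same grasp; the last joint's range is limited). The gripper opens to 87 mm and grips with 3 to 60 N. Pads are 19 mm wide; open, the fingers measure 117 mm over their backs; the gripper's body (75 mm by 190 mm) begins 51 mm behind the grasp point.
Start: joints at [1.383, 0.385, 0.008, 0, -1.194, -0.259], TCP at [0.27, 0.564, 0.245] pointing down, gripper open.
Joint ranges: [-3.14, 3.14], [-1.21, 2.06], [-1.07, 1.41], [-3.16, 2.05], [-2.99, -0.16], [-3.1, 3.1]. Speed limits (rad/s): [2.79, 2.79, 3.14, 3.14, 3.14, 3.14].

INTERFACE

Orientations are given as a unit quaternion [w, x, y, z].
In Python, from bench import manip gives the robot as it stands.
- The arm moves only by the tool play_rows, never from a script. Its argument "rows" is a list of rows, each a list of 2 entries, a list of its own where there are three numbers: the shift along the tool's x, y, z in cm, then the turn about the tool's x in rad. In form: [[[tx, ty, tz], twist], ...]. A call has exactly 10 rows; each row is the pose to reach, as a shift and turn from the pose commanded when the call began, along the tool's axes at that moment; what a row does not reach only later rows make up. A row lasts 1/8 s, in which the tool goes at most 62.5 mm and 10.7 degrees, less where a joint would pass 70% of its speed; a pose out of reach is approached as far as the arm can. A call with a gripper value outside its range is refused whole. "gripper" is the gripper's target within -1 to 1 (fully open at 1, half-way at 0, shut at -1), set as the call begins (left out, the last holds). The fingers move at their own pace and stop on an object; "squeeze" is the grip in N (left out, the last holds). Time passes only in rows, so rows that repeat a pose let the fingers close, or fill a call up. It gives the time, the measured TCP pose, the force and the opening at its end, in the units of the state.
- manip.observe(): the state, without advancing time (a new reading comes with each control period).
- manip.get_image(name): name is "scene" or "top"; returns the picture (384x512x3 uint8, red, green, blue); there is no depth.
- manip.get_calibration(name): a dict with "camera_matrix" (3x3 intrinsics, pixels), "R" (3x3) and "t" (3): a world point X has camera coordinates R X + t. Camera axes: x right, y down, z forward; pixel columns grow to the right and rows downward; lengths in m; the calibration is good to about 2 mm. A picture is of the moment at which its call begins. get_calibration takes no time and is no camera call.
- manip.close_job(): hands the job in, once; it reports no verdict.
The state is a dict: "clock": time; "joints": joint angles; "dq": joint speeds; "tau": joint torques, N m; "tcp_pos": TCP position; "ee_rot": TCP orientation; "force": force on the tool from outside, world axes, zero at the start; "torque": the same for the moment, N m; "finger_gap": finger opening in m.
Only numpy, scipy, OpenCV 4.12 (cv2) and the standard library are available. Lean on these libraries where they do the work, as an engineer would, in place of code of your own. Each camera call takes 0.05 s, during which the arm holds its last target.

TASK

Tidy the coffee corner by pushing alone: tip the propped-up grey silicone puck over so that it lies flat on the counter in front of its timber block, and push the fallen tamper up so that it stands on its flat foot, each about where it is now. Either may be done first; pick nothing up, push gently, and leave the cups, canister, lid, jug and spoon where they are.

Things in the scene. Friction and masses are not known exactly. Their poses are not given: they have to be found in the camera images.
- tamper: copper-coloured steel coffee tamper, 85 mm long, 0.3 to 0.55 kg, lying on the foot's rim and the grip, its axis sloping down 11 degrees to the grip. Origin: centre of the foot's flat underside; own x: from foot to grip end (up when it stands). Foot: disc 58 mm wide, x 0 to 14 mm; neck 18 mm wide, x 14 to 40 mm; domed grip up to 34 mm wide, x 40 to 85 mm. Centre of mass at x about 25 mm
- tamper_push (a point): point on the foot's grip-side face, 6 mm inside the rim (own x 14 mm, 23 mm from the axis), uppermost as it lies, some 50 to 60 mm above the counter. A level push of 1 to 4 N near here, above the neck, towards the underside, turns it up over the foot's lower edge; after about 55 degrees it goes over by itself. Pushed low it slides instead
- puck: grey silicone puck, a plain disc 72 mm wide, 18 mm thick, about 0.09 kg. Origin: its centre; own x: the disc's axis. It stands on its edge, leaning back 22 degrees against the block's front top edge; own x then points towards the block and 22 degrees down, the centre is 37 mm and the top edge 73 mm above the counter. Lying flat, its centre is 9 mm above the counter
- puck_push (a point): point on the puck's back face (the block's side), 22 mm above its centre line, some 54 mm above the counter at the start. Pushed level near here, away from the block, with about 0.5 N, the puck goes over its lower front edge and falls flat after 35 to 40 degrees of turn
- riser: low timber block fixed to the counter, 40 mm deep (its own x) by 110 mm wide (its own y) by 32 mm high. Origin: centre of its underside; the puck leans against its front (-x) face, within 15 mm of the middle.
- cup_a: terracotta ceramic cup, 72 mm diameter at the rim, 65 mm high; origin at the centre of its underside, z up. To be left alone.
- cup_b: second terracotta cup like cup_a. To be left alone.
- canister: open empty steel canister, 84 mm diameter, 120 mm high; origin at the centre of its underside, z up. To be left alone.
- lid: the canister's steel lid lying on the counter, 90 mm diameter, 30 mm high with its knob; origin at the centre of its underside. To be left alone.
- jug: steel milk jug, 72 mm diameter, 90 mm high, a handle on its own +y side; origin at the centre of its underside. To be left alone.
- spoon: steel spoon lying along its own x axis, origin near its middle, 150 mm long, under 30 mm high. To be left alone.
Things that resemble listed ones, but are neither listed nor needed, are in the scene too. There is more than one size of the puck; the job needs the middle-sized.

How it is judged:
By the outcome, as a careful person would: the job done as asked, in the order asked, and still so for the second after the job is handed in, with the robot touching nothing.
It also fails if it takes over 54 s, if anything falls off the work surface, if the arm or the gripper's body presses on something with over 40 N, if the wrist force passes 120 N, or if a joint passes its speed limit or range.

## Working session

There is one attempt and no reset: what is moved stays moved. The work goes in short steps, Python scripts to look and compute and a tool call to move; the robot and the scene stay as the last step left them, time stands still between calls to the robot, and variables do not carry over. Pictures are saved under pics/ and viewed, and the job is handed in when it is done.

Besides the shell and the picture viewer there is one more tool, called after "Emit:" by a JSON object that holds its "method" and its "body", one argument or row to a line. play_rows: Moves the arm, as the interface text tells. Its arguments: {"type":"object","properties":{"rows":{"type":"array"},"gripper":{"type":"number"},"squeeze":{"type":"number"}},"required":["rows"]}

```bash
mkdir -p pics; ls
python3 - <<'E'
from bench import manip
import cv2
s=manip.observe()
for k,v in s.items(): print(k,v)
for n in("scene","top"):
    im=manip.get_image(n); cv2.imwrite(f"pics/{n}0.png",im[:,:,::-1])
    c=manip.get_calibration(n); print(n,c)
E
```

```text
pics
clock 0.0
joints [ 1.38260401e+00  3.85580640e-01  6.62559044e-03 -4.92397559e-04
 -1.19401294e+00 -2.58621138e-01]
dq [ 0.00048166  0.0008332  -0.00032969 -0.00081472 -0.00104536 -0.00083589]
tau [ 4.21831930e-05 -3.90659916e+01  1.87403762e+01  4.21990067e+00
  1.09803447e-02 -1.93638907e-04]
tcp_pos [0.26978998 0.56315428 0.24344591]
ee_rot [ 0.15595112 -0.68938467  0.15749716  0.68965402]
force [ 0.16450303 -0.00187375 -0.01564017]
torque [-0.04780301  0.01723362  0.02232581]
finger_gap 0.08721604634005031
scene {'camera_matrix': array([[355.19915513,   0.        , 249.47649083],
       [  0.        , 355.19915513, 192.65481866],
       [  0.        ,   0.        ,   1.        ]]), 'R': array([[-0.80659059,  0.59095658,  0.01348899],
       [ 0.42651256,  0.59763915, -0.67890683],
       [-0.409266  , -0.54184663, -0.73410051]]), 't': array([ 0.43357269, -0.2315434 ,  1.06696974])}
top {'camera_matrix': array([[457.42185009,   0.        , 264.18515285],
       [  0.        , 457.42185009, 192.01614551],
       [  0.        ,   0.        ,   1.        ]]), 'R': array([[ 0.02234558, -0.99969687, -0.01033673],
       [-0.99577067, -0.02133383, -0.08936243],
       [ 0.08911481,  0.01228987, -0.99594554]]), 't': array([0.04482702, 0.57086907, 1.20340965])}
```

View pics/scene0.png

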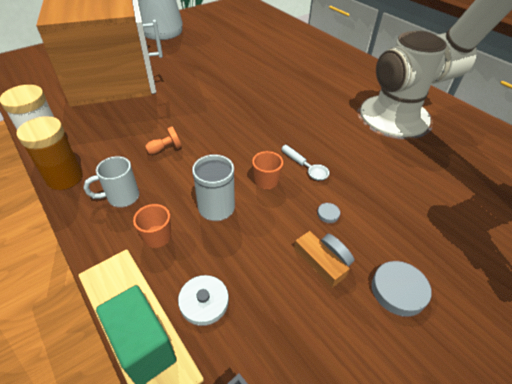

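View pics/top0.png

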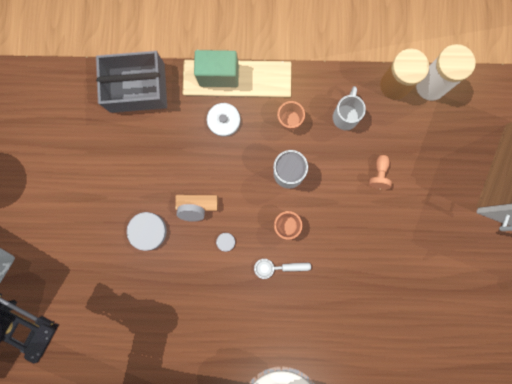

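The scene view shows the leaning puck at (337,248) on the block at (322,258), and the tamper at (163,142). In the top view they are at (190,212) and (382,172). The grey discs in the top view are the flat large one (146,231), the flat small one (226,242) and the leaning one (190,212). The leaning one is middle-sized and propped against the timber block, so it fits the description. I'll enlarge to confirm.

```bash
cat > h.py <<'E'
from bench import manip
import numpy as np, cv2
def proj(n,X):
    c=manip.get_calibration(n); p=c["camera_matrix"]@(c["R"]@np.asarray(X,float)+c["t"]); return p[:2]/p[2]
def ray(n,u,v,z):
    c=manip.get_calibration(n); d=c["R"].T@np.linalg.inv(c["camera_matrix"])@np.array([u,v,1.]); o=-c["R"].T@c["t"]
    return o+d*(z-o[2])/d[2]
def crop(src,x,y,w,h,k,out):
    im=cv2.imread(src)[y:y+h,x:x+w]; return cv2.resize(im,None,fx=k,fy=k,interpolation=cv2.INTER_CUBIC)
E
python3 - <<'E'
from h import *
a=crop("pics/top0.png",120,180,130,75,6,0);b=crop("pics/top0.png",350,140,65,60,6,0)
cv2.imwrite("pics/c1.png",a)
c=crop("pics/scene0.png",285,225,80,70,5,0);d=crop("pics/scene0.png",130,115,70,60,5,0)
o=np.zeros((360+350,800,3),np.uint8)
o=np.zeros((360,800,3),np.uint8);o[:360,:390]=b;o[:300,400:750]=d;cv2.imwrite("pics/c2.png",o)
cv2.imwrite("pics/c3.png",cv2.resize(c,(800,700))[:600])
E
```

```text
(no output)
```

View pics/c1.png

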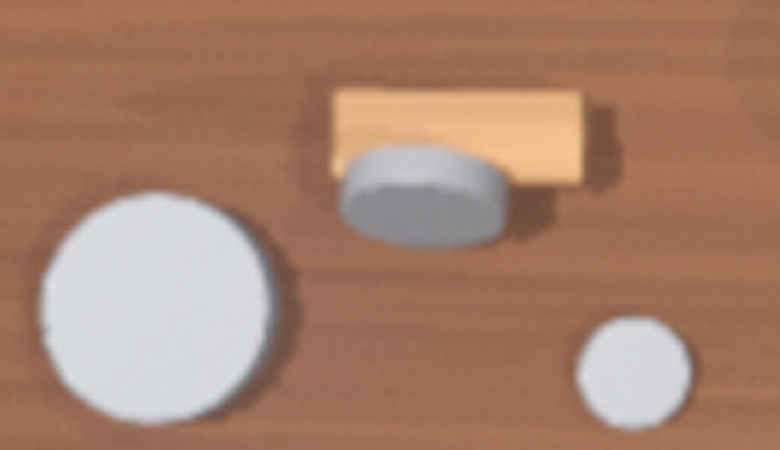

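View pics/c2.png

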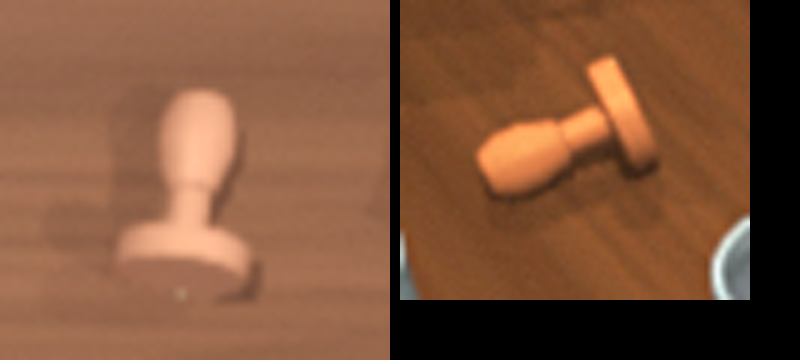

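View pics/c3.png

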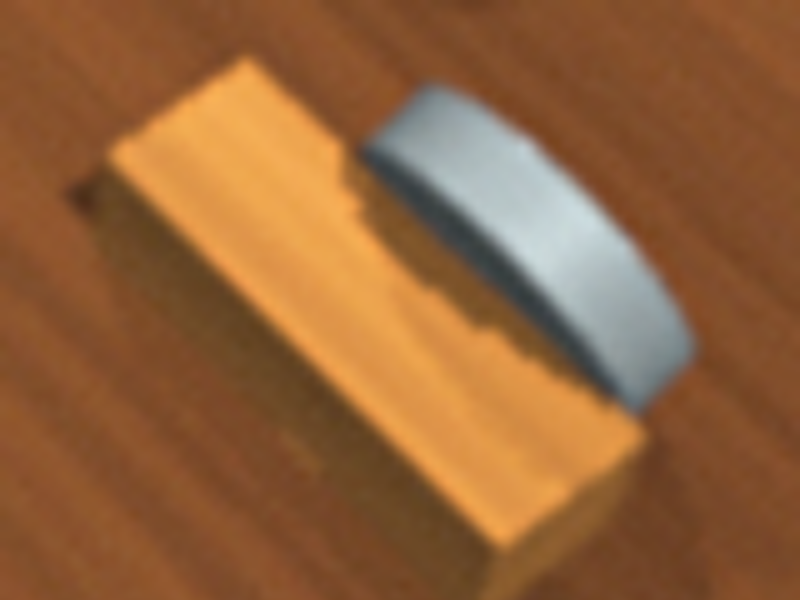

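The crops confirm the target: the leaning disc at (190,212) rests on the block. It is wider than the small disc at (226,242) and narrower than the large one at (146,231). Next I'll measure.

Run:
```python
from h import *
from scipy.optimize import least_squares
f=lambda x,y,ox,oy,k:((x+.5)/k-.5+ox,(y+.5)/k-.5+oy)
for p in[(333,90),(583,92),(583,184)]:print("riser top",ray("top",*f(*p,120,180,6),.032).round(4))
for p in[(247,58),(108,155),(500,548),(643,435)]:
    print("riser scene",ray("scene",*f(*p,285,225,10),.032).round(4))
for nm,p,z in[("big",(155,308),.02),("small",(635,372),.01)]:print(nm,ray("top",*f(*p,120,180,6),z).round(4))
# tamper: unknown x,y,yaw ; features: grip end, neck mid, foot face edge pts
th=np.deg2rad(11)
def tam(x,y,yaw):
    # axis dir from foot to grip, sloping down
    a=np.array([np.cos(yaw)*np.cos(th),np.sin(yaw)*np.cos(th),-np.sin(th)])
    l=np.array([-np.sin(yaw),np.cos(yaw),0]);u=np.cross(a,l)
    o=np.array([x,y,.029*np.cos(th)+.014*np.sin(th)]) # foot lower grip-side rim on counter
    return o,a,l,u
def model(n,v):
    o,a,l,u=tam(*v); t=np.linspace(0,2*np.pi,60)
    P=[]
    for xx,r in[(0,.029),(.014,.029),(.014,.009),(.04,.009),(.045,.015),(.06,.017),(.075,.0155),(.083,.008)]:
        P+= [o+a*xx+r*(np.cos(q)*l+np.sin(q)*u) for q in t]
    return np.array([proj(n,p) for p in P])
def mask(n):
    im=cv2.imread(f"pics/{n}0.png"); x,y,w,h={"top":(360,145,40,50),"scene":(135,120,52,42)}[n]
    m=np.zeros(im.shape[:2],np.uint8)
    hsv=cv2.cvtColor(im,cv2.COLOR_BGR2HSV);return im,(x,y,w,h),hsv
for n in("top","scene"):
    im,(x,y,w,h),hsv=mask(n)
    print(n,"bg",im[y+2,x+2],hsv[y+2,x+2])
    big=cv2.resize(im[y:y+h,x:x+w],None,fx=8,fy=8,interpolation=cv2.INTER_CUBIC)
# init by points
pts=dict(top=[((198,92),.083),((190,205),.027)])
o=lambda v:tam(*v)
def res(v):
    O,a,l,u=tam(*v);r=[]
    r+=list(proj("top",O+a*.0)-proj("top",O)) 
    def c(n,X,px):r.extend(proj(n,X)-np.array(px))
    c("top",O+a*.085,f(197,95,350,140,6));c("top",O+a*.027,f(190,205,350,140,6))
    c("top",O,f(183,272,350,140,6))
    c("scene",O+a*.085,f(483-400,168,130,115,5));c("scene",O+a*.027,f(588-400,130,130,115,5))
    c("scene",O+a*.007,f(624-400,115,130,115,5))
    return r
s=least_squares(res,[.45,-.2,0.]);print("tamper",s.x,np.array(res(s.x)).round(1)[2:])
O,a,l,u=tam(*s.x);print("push",O+.014*a+.023*u, "top rim",O+.014*a+.029*u,"dir",a)
for n in("top","scene"):
    im=cv2.imread(f"pics/{n}0.png");x,y,w,h=mask(n)[1]
    k=9;b=cv2.resize(im[y-10:y+h+10,x-10:x+w+10],None,fx=k,fy=k,interpolation=cv2.INTER_CUBIC)
    for p in model(n,s.x):cv2.circle(b,tuple(int(q) for q in ((p-[x-10,y-10]+.5)*k)),1,(0,255,0),-1)
    cv2.imwrite(f"pics/fit_{n}.png",b[:600,:800])
```

```text
riser top [0.5572 0.2956 0.032 ]
riser top [0.5587 0.1839 0.032 ]
riser top [0.5177 0.1826 0.032 ]
riser scene [0.5195 0.183  0.032 ]
riser scene [0.5588 0.1845 0.032 ]
riser scene [0.5582 0.2934 0.032 ]
riser scene [0.5189 0.2923 0.032 ]
big [0.4585 0.3741 0.02  ]
small [0.4347 0.1591 0.01  ]
top bg [ 80 104 153] [ 10 122 153]
scene bg [ 39  73 121] [ 12 173 121]
tamper [ 0.59474452 -0.25063407 -0.16827991] [ 0.9  0.3 -0.5  1.8 -0.5  0.1 -0.2  1.7 -0.7 -0.1 -0.9 -0.3]
push [ 0.61261979 -0.25367084  0.05104461] top rim [ 0.61374847 -0.25386258  0.05693438] dir [ 0.96776103 -0.1644096  -0.190809  ]
```

View pics/fit_top.png

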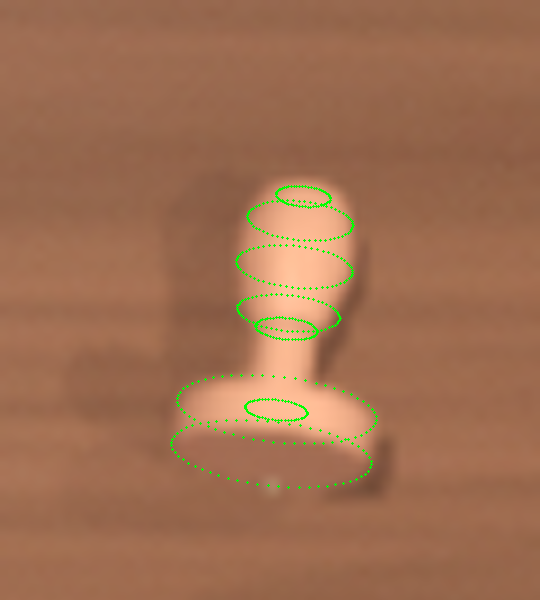

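View pics/fit_scene.png

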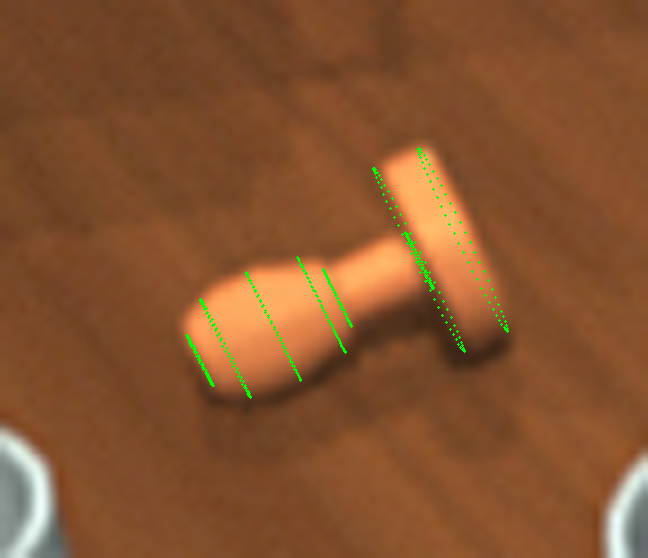

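The tamper fit agrees in both views to about 2 mm, and the block measures 40 × 110 mm as specified. Next come the remaining clearances and the tool axes.

Run:
```python
from h import *
from scipy.spatial.transform import Rotation as R
s=manip.observe();M=R.from_quat(np.roll(s["ee_rot"],-1)).as_matrix();print(M.round(3), s["tcp_pos"])
for nm,p,z in[("can",(291,160),.12),("jug",(350,108),.09),("cupA",(291,114),.065),("cupB",(288,225),.065),("lid",(223,120),.01)]:print(nm,ray("top",*p,z).round(3))
f=lambda x,y,ox,oy,k:((x+.5)/k-.5+ox,(y+.5)/k-.5+oy)
print("puck y",[ray("top",*f(x,200,120,180,6),.04)[1].round(4) for x in(340,508)])
t=np.deg2rad(22);a=np.array([np.cos(t),0,-np.sin(t)]);u=np.array([np.sin(t),0,np.cos(t)])
for cy in(.235,.24,.245):
  c=np.array([.511,cy,.037])
  print(cy,[ (proj(n,c+.009*a+.036*u)).round(1) for n in("top","scene")],proj("scene",c-.009*a+.036*u))
for tgt,yaw,nm in[((.57,.236),0,"puck"),((.645,-.259),-.168,"tamper")]:
    y=np.array([-np.sin(yaw),np.cos(yaw),0])
    for sg in(1,-1):
        ty=M.T@(sg*y);print(nm,"twist",np.arctan2(ty[2],ty[1]).round(3))
```

```text
[[-0.001 -0.432 -0.902]
 [-0.002 -0.902  0.432]
 [-1.     0.002 -0.   ]] [0.26983303 0.56319445 0.24358151]
can [ 0.643 -0.009  0.12 ]
jug [ 0.787 -0.16   0.09 ]
cupA [ 0.774 -0.009  0.065]
cupB [ 0.482 -0.007  0.065]
lid [0.768 0.176 0.01 ]
puck y [np.float64(0.2889), np.float64(0.2146)]
0.235 [array([195.3, 203.3]), array([325.3, 240.6])] [332.25151151 234.25790886]
0.24 [array([193.3, 203.3]), array([327.2, 242.3])] [334.14831425 236.00628408]
0.245 [array([191.4, 203.2]), array([329.1, 244.1])] [336.06048357 237.76882344]
puck twist 2.695
puck twist -0.447
tamper twist 2.863
tamper twist -0.279
```

Puck centre is at y ≈ 0.252, 13 mm off the block's middle, which is within the stated 15 mm. First move: go above the back of the block with the gripper shut and the jaw axis along world y.

Emit:
{"method": "play_rows", "body": {
  "rows": [
    [[0,1.2,-3.3],-0.05],
    [[0,3.2,-8.7],-0.12],
    [[0,5.3,-14.6],-0.2],
    [[0,7.4,-20.4],-0.28],
    [[0,9.5,-26.3],-0.36],
    [[0,11.6,-32.1],-0.42],
    [[0,13.5,-37],-0.447],
    [[0,14.6,-40.2],-0.447],
    [[0,14.9,-41],-0.447],
    [[0,14.9,-41],-0.447]
  ],
  "gripper": -1
}}

```text
clock: 1.35
tcp_pos: [0.5752, 0.252, 0.244]
ee_rot: [0.0, -0.707, 0.0, 0.707]
force: [-0.4, -0.2, -0.7]
finger_gap: 0.0019
```

Emit:
{"method": "play_rows", "body": {
  "rows": [
    [[2,0,0],0],
    [[5,0,0],0],
    [[8,0,0],0],
    [[11,0,0],0],
    [[13.5,0,0],0],
    [[15.5,0,0],0],
    [[16.7,0,0],0],
    [[17.3,0,0],0],
    [[17.4,0,0],0],
    [[17.4,0,0],0]
  ]
}}

```text
clock: 2.6
tcp_pos: [0.5757, 0.2525, 0.0713]
ee_rot: [-0.0, 0.708, 0.0, -0.707]
force: [0.6, 0.1, 0.3]
finger_gap: 0.0003
```

Run:
```python
from h import *
im=manip.get_image("scene");cv2.imwrite("pics/s1.png",cv2.resize(im[170:310,230:430,::-1],None,fx=4,fy=4,interpolation=2))
s=manip.observe();print(s["tcp_pos"],s["force"])
```

```text
[0.57577617 0.25240541 0.07135561] [0.38511243 0.2586865  0.46574554]
```

View pics/s1.png

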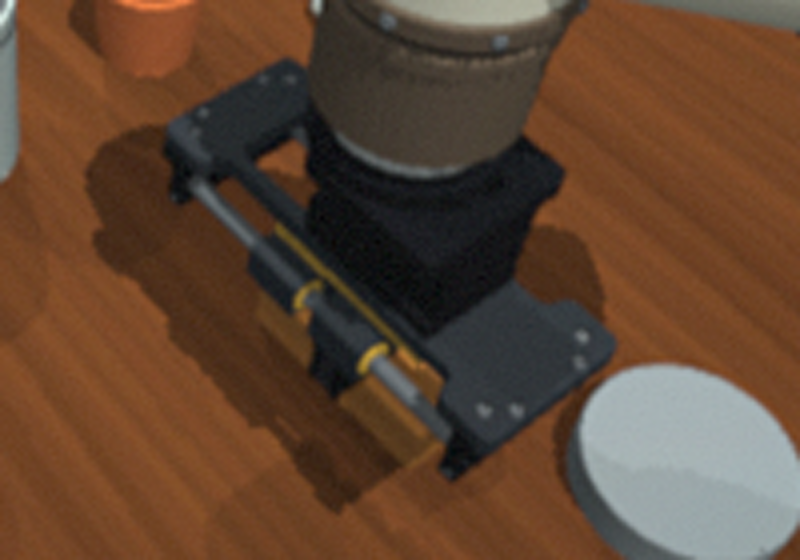

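The gripper body hides the puck in this view, but the fingers are seated above the block with no contact force. Now I'll push gently along tool +z (world −x).

Emit:
{"method": "play_rows", "body": {
  "rows": [
    [[0,0,1],0],
    [[0,0,2],0],
    [[0,0,2.5],0],
    [[0,0,2.9],0],
    [[0,0,3.3],0],
    [[0,0,3.7],0],
    [[0,0,4.1],0],
    [[0,0,4.5],0],
    [[0,0,4.9],0],
    [[0,0,5.3],0]
  ]
}}

```text
clock: 3.9
tcp_pos: [0.5221, 0.2521, 0.0706]
ee_rot: [0.0, 0.707, 0.0, -0.707]
force: [-0.9, 0.3, 0.3]
finger_gap: 0.0005
```

Emit:
{"method": "play_rows", "body": {
  "rows": [
    [[0,0,0.4],0],
    [[0,0,0.8],0],
    [[0,0,1.1],0],
    [[0,0,1.4],0],
    [[0,0,1.7],0],
    [[0,0,2.0],0],
    [[0,0,2.3],0],
    [[0,0,2.5],0],
    [[0,0,2.6],0],
    [[0,0,2.6],0]
  ]
}}

```text
clock: 5.15
tcp_pos: [0.4964, 0.2521, 0.0706]
ee_rot: [0.0, 0.707, 0.0, -0.707]
force: [-0.1, 0.6, 0.2]
finger_gap: 0.0002
```

Run:
```python
from h import *
im=manip.get_image("scene");cv2.imwrite("pics/s2.png",cv2.resize(im[170:310,230:430,::-1],None,fx=4,fy=4,interpolation=2))
im=manip.get_image("top");cv2.imwrite("pics/t2.png",cv2.resize(im[150:290,100:300,::-1],None,fx=4,fy=4,interpolation=2))
```

```text
(no output)
```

View pics/s2.png

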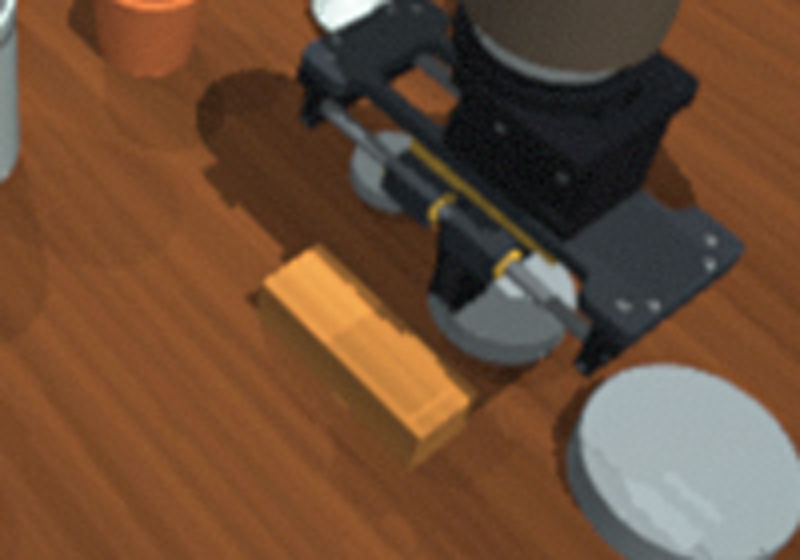

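View pics/t2.png

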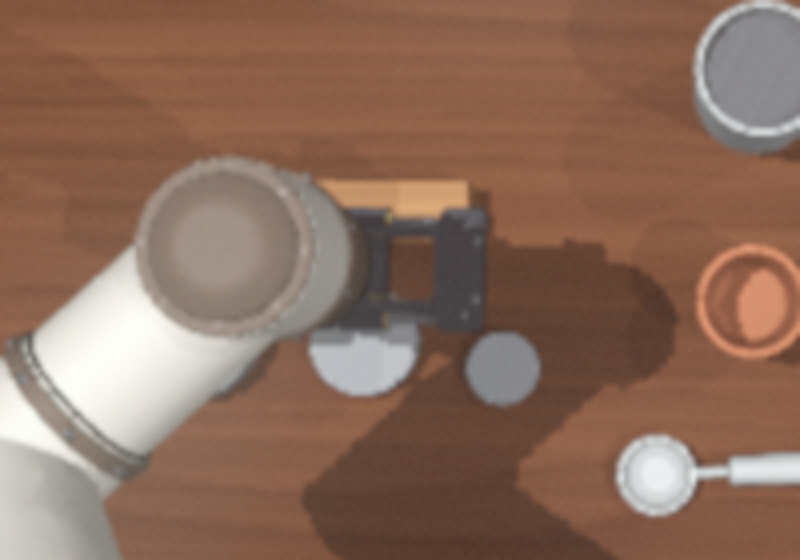

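The puck lies flat in front of the block (flat face visible at about (505,310) in the scene crop and (365,355) in the top crop). The small and large discs have not moved. Next I'll lift and travel to the tamper, opening the fingers to about 24 mm so they straddle the neck.

Emit:
{"method": "play_rows", "body": {
  "rows": [
    [[-2,0,0],0],
    [[-6,0,0],0],
    [[-11,0,0],0],
    [[-15,1.5,-0.4],0],
    [[-17,5,-1.4],0],
    [[-17,9.5,-2.6],0.03],
    [[-17,14,-3.8],0.06],
    [[-17,18.5,-5.1],0.09],
    [[-17,23,-6.3],0.12],
    [[-17,27.5,-7.5],0.168]
  ],
  "gripper": -0.45
}}

```text
clock: 6.5
tcp_pos: [0.5717, -0.0244, 0.2406]
ee_rot: [-0.06, 0.705, -0.06, -0.705]
force: [0.0, 0.0, 0.8]
finger_gap: 0.0238
```

```bash
cat > go.py <<'E'
from h import *
from scipy.spatial.transform import Rotation as R
import sys
s=manip.observe();M=R.from_quat(np.roll(s["ee_rot"],-1)).as_matrix()
g=np.array([float(v) for v in sys.argv[1:4]])
print("yaw",np.arctan2(-M[1,2],-M[0,2]).round(4),"tcp",s["tcp_pos"].round(4),"shift cm",(M.T@(g-s["tcp_pos"])*100).round(2),s["finger_gap"])
E
python3 go.py .6365 -.2579 .24
```

```text
yaw -0.1693 tcp [ 0.5717 -0.0244  0.2406] shift cm [  0.06  21.92 -10.32] 0.023844655433082267
```

Emit:
{"method": "play_rows", "body": {
  "rows": [
    [[0,4,-1.9],0],
    [[0,8,-3.8],0],
    [[0,12,-5.6],0],
    [[0,16,-7.5],0],
    [[0,19,-8.9],0],
    [[0,21,-9.9],0],
    [[0,21.9,-10.3],0],
    [[0,21.9,-10.3],0],
    [[3,21.9,-10.3],0],
    [[6,21.9,-10.3],0]
  ]
}}

```text
clock: 7.75
tcp_pos: [0.6365, -0.2548, 0.1806]
ee_rot: [-0.059, 0.705, -0.059, -0.704]
force: [0.2, 0.4, -0.1]
finger_gap: 0.0239
```

```bash
python3 go.py .6365 -.2579 .072
python3 - <<'E'
from h import *
im=manip.get_image("scene");cv2.imwrite("pics/s3.png",cv2.resize(im[70:210,80:280,::-1],None,fx=4,fy=4,interpolation=2))
im=manip.get_image("top");cv2.imwrite("pics/t3.png",cv2.resize(im[100:240,300:500,::-1],None,fx=4,fy=4,interpolation=2))
E
```

```text
yaw -0.1666 tcp [ 0.6365 -0.2548  0.1806] shift cm [10.86  0.31 -0.03] 0.02392322427918612
```

View pics/s3.png

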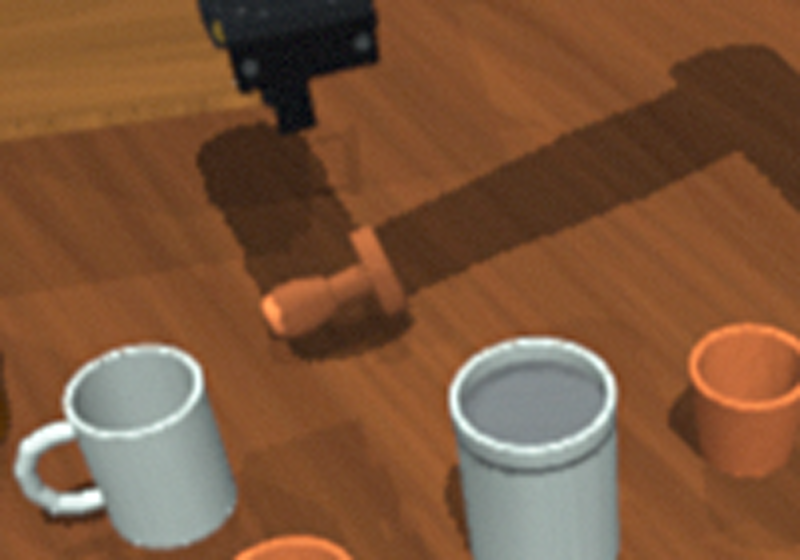

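View pics/t3.png

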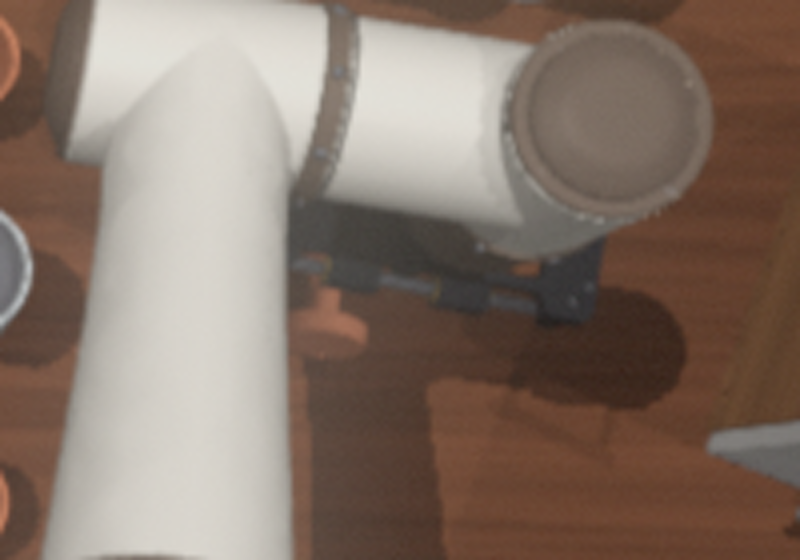

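The tamper is undisturbed, with its foot at (380,268) in the scene crop, and the fingers are high above it. I'll correct 3 mm sideways and descend to tip height 0.049.

Emit:
{"method": "play_rows", "body": {
  "rows": [
    [[1.5,0.1,0],0],
    [[4,0.3,0],0],
    [[6.5,0.3,0],0],
    [[8.5,0.3,0],0],
    [[10,0.3,0],0],
    [[10.7,0.3,0],0],
    [[10.9,0.3,0],0],
    [[10.9,0.3,0],0],
    [[10.9,0.3,0],0],
    [[10.9,0.3,0],0]
  ]
}}

```text
clock: 9.1
tcp_pos: [0.6362, -0.259, 0.0721]
ee_rot: [-0.059, 0.705, -0.059, -0.704]
force: [0.8, 0.1, 0.2]
finger_gap: 0.0239
```

```bash
python3 go.py .6365 -.2579 .071
python3 - <<'E'
from h import *
im=manip.get_image("scene");cv2.imwrite("pics/s4.png",cv2.resize(im[80:200,100:220,::-1],None,fx=5,fy=5,interpolation=2))
E
```

```text
yaw -0.1678 tcp [ 0.6362 -0.259   0.0721] shift cm [ 0.11 -0.12 -0.01] 0.02386858653562597
```

View pics/s4.png

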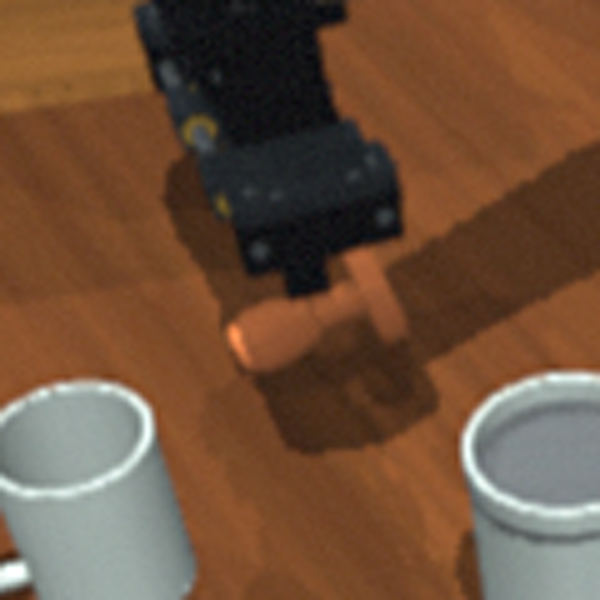

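The fingers sit above the neck and short of the foot, with no contact. Push 1: about 28 mm along tool +z, with contact expected at 15 mm.

Emit:
{"method": "play_rows", "body": {
  "rows": [
    [[0.1,-0.1,0.3],0],
    [[0.1,-0.1,0.8],0],
    [[0.1,-0.1,1.1],0],
    [[0.1,-0.1,1.4],0],
    [[0.1,-0.1,1.7],0],
    [[0.1,-0.1,2.0],0],
    [[0.1,-0.1,2.3],0],
    [[0.1,-0.1,2.6],0],
    [[0.1,-0.1,2.8],0],
    [[0.1,-0.1,2.8],0]
  ]
}}

```text
clock: 10.4
tcp_pos: [0.6092, -0.2534, 0.0713]
ee_rot: [-0.059, 0.705, -0.059, -0.704]
force: [2.6, 0.4, 4.8]
finger_gap: 0.0241
```

```bash
python3 go.py .6365 -.2579 .071
python3 - <<'E'
from h import *
im=manip.get_image("scene");cv2.imwrite("pics/s5.png",cv2.resize(im[80:200,100:220,::-1],None,fx=5,fy=5,interpolation=2))
E
```

```text
yaw -0.1675 tcp [ 0.6092 -0.2534  0.0713] shift cm [ 0.04 -0.01 -2.77] 0.02405655942791861
```

View pics/s5.png

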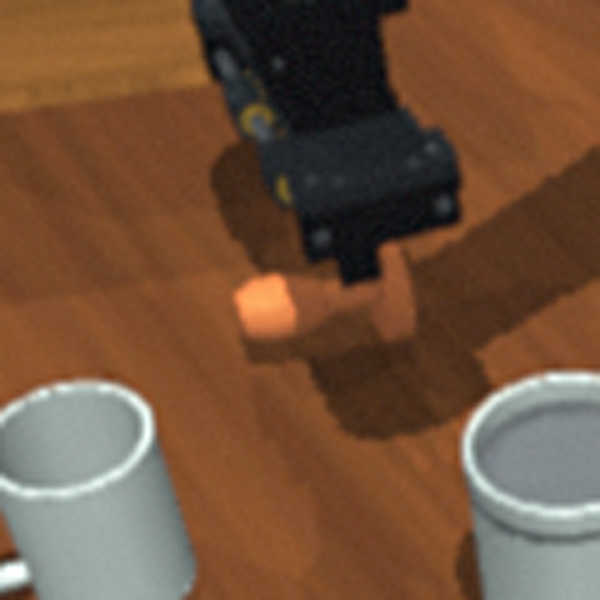

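Run:
```python
from h import *
for i in range(3):
    s=manip.observe();print(s["force"].round(2),s["torque"].round(3),s["clock"]); manip.get_image("scene")
```

```text
[2.72 0.91 4.63] [ 0.05  -0.794 -0.01 ] 10.45
[ 1.94 -0.61  4.66] [ 0.074 -0.784 -0.   ] 10.5
[3.03 0.06 4.45] [ 0.115 -0.829 -0.018] 10.55
```

The tamper turns without sliding: its grip has risen and the foot is about upright. But there is a steady 4.6 N upward on the fingers, which suggests the rising grip is pressing on them from below. I'll back off a little, open to 42 mm so the 34 mm grip passes between the fingers, lower slightly and push again.

Emit:
{"method": "play_rows", "body": {
  "rows": [
    [[0,0,-0.3],0],
    [[0,0,-0.6],0],
    [[0,0,-0.8],0],
    [[0.2,0,-0.8],0],
    [[0.4,0,-0.8],0],
    [[0.6,0,-0.7],0],
    [[0.6,0,-0.5],0],
    [[0.6,0,-0.3],0],
    [[0.6,0,-0.1],0],
    [[0.6,0,0],0]
  ],
  "gripper": -0.04
}}

```text
clock: 11.85
tcp_pos: [0.6102, -0.2547, 0.0669]
ee_rot: [-0.058, 0.706, -0.06, -0.703]
force: [1.1, -2.8, 7.2]
finger_gap: 0.0417
```

```bash
python3 go.py .6365 -.2579 .071
python3 - <<'E'
from h import *
im=manip.get_image("scene");cv2.imwrite("pics/s6.png",cv2.resize(im[80:200,100:220,::-1],None,fx=5,fy=5,interpolation=2))
s=manip.observe();print(s["force"].round(2),s["torque"].round(3),s["clock"])
E
```

```text
yaw -0.1666 tcp [ 0.6102 -0.2547  0.0669] shift cm [-0.4  -0.12 -2.64] 0.04168247827578554
[ 1.26 -3.83  6.56] [-1.217 -0.294  0.052] 11.9
```

View pics/s6.png

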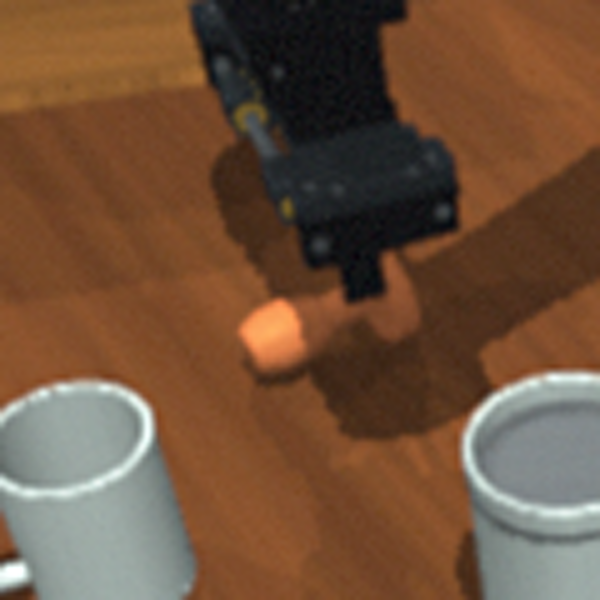

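There is a sideways and upward load on one finger, so the fingers aren't seated as planned. I'll lift clear and look again instead of forcing it.

Emit:
{"method": "play_rows", "body": {
  "rows": [
    [[-0.5,0,0],0],
    [[-1.5,0,0],0],
    [[-3,0,0],0],
    [[-5,0,-1],0],
    [[-8,0,-3],0],
    [[-11,0,-5],0],
    [[-13,0,-8],0],
    [[-14,0,-11],0],
    [[-14,0,-14],0],
    [[-14,0,-14],0]
  ]
}}

```text
clock: 13.15
tcp_pos: [0.7473, -0.2764, 0.2033]
ee_rot: [0.059, -0.704, 0.059, 0.705]
force: [-0.4, 0.7, -0.1]
finger_gap: 0.0416
```

Run:
```python
from h import *
im=manip.get_image("scene");cv2.imwrite("pics/s7raw.png",im[:,:,::-1]);a=cv2.resize(im[100:180,120:200,::-1],None,fx=5,fy=5,interpolation=2)
im=manip.get_image("top");cv2.imwrite("pics/t7raw.png",im[:,:,::-1]);b=cv2.resize(im[135:215,340:420,::-1],None,fx=5,fy=5,interpolation=2)
cv2.imwrite("pics/s7.png",np.hstack([a,b]))
```

```text
(no output)
```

View pics/s7.png

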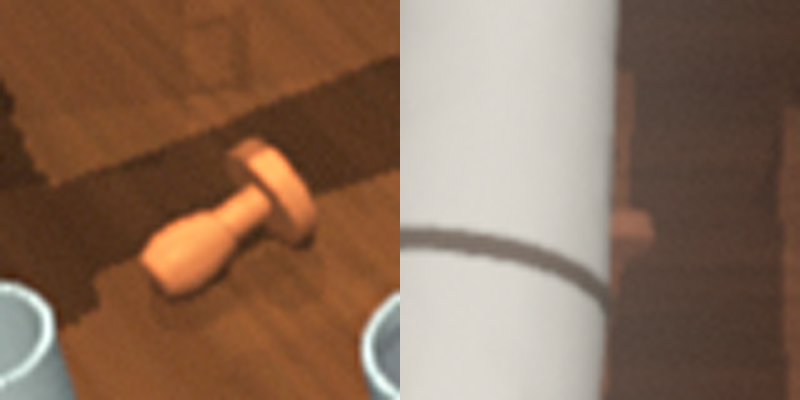

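```bash
cat > fit.py <<'E'
from h import *
from scipy.optimize import least_squares
f=lambda x,y,ox,oy,k:np.array([(x+.5)/k-.5+ox,(y+.5)/k-.5+oy])
def tam(x,y,yaw,e):  # x,y: foot underside centre horizontally; e elevation of axis
    a=np.array([np.cos(yaw)*np.cos(e),np.sin(yaw)*np.cos(e),np.sin(e)])
    l=np.array([-np.sin(yaw),np.cos(yaw),0]);u=np.cross(a,l)
    z=.029*np.cos(e)+(0.014*np.sin(-e) if e<0 else 0)
    return np.array([x,y,z]),a,l,u
def fit(obs,e=None,x0=(.6,-.25,-.17,0.)):
    # obs list (cam, own x, px)
    def res(v):
        vv=v if e is None else np.r_[v,e]
        O,a,l,u=tam(*vv);return np.concatenate([proj(n,O+a*xx)-p for n,xx,p in obs])
    s=least_squares(res,x0 if e is None else x0[:3],x_scale=.1);v=s.x if e is None else np.r_[s.x,e]
    return v,s.fun.reshape(-1,2).round(1)
def overlay(src,n,v,x,y,w,h,k,out):
    O,a,l,u=tam(*v);b=cv2.resize(cv2.imread(src)[y:y+h,x:x+w],None,fx=k,fy=k,interpolation=2)
    for xx,r in[(0,.029),(.014,.029),(.014,.009),(.04,.009),(.045,.015),(.06,.017),(.075,.0155),(.083,.008)]:
        for q in np.linspace(0,6.28,60):
            p=proj(n,O+a*xx+r*(np.cos(q)*l+np.sin(q)*u));cv2.circle(b,tuple(int(t) for t in (p-[x,y]+.5)*k),1,(0,255,0),-1)
    cv2.imwrite(out,b)
E
python3 - <<'E'
from fit import *
th=-np.deg2rad(11)
g=lambda x,y:f(x,y,120,100,5)
v,r=fit([("scene",.085,g(147,266)),("scene",.027,g(243,206)),("scene",.007,g(275,191))],th);print(v,r.tolist())
overlay("pics/s7raw.png","scene",v,120,100,80,80,7,"pics/o7.png")
g=lambda x,y:f(x,y,100,80,5)
for e in(-.19,0,.1,.2,.3):
  v,r=fit([("scene",.085,g(252,310)),("scene",.014,g(382,292)),("scene",.007,g(397,290))],e);print(e,v,r.tolist())
E
```

```text
[ 0.59230664 -0.24979815 -0.00109874 -0.19198622] [[-0.1, -0.1], [-0.0, 0.5], [0.1, -0.4]]
-0.19 [ 0.58565039 -0.23924297 -0.62772504 -0.19      ] [[0.4, 0.1], [0.0, -0.1], [-0.4, -0.0]]
0 [ 0.58275761 -0.24052145 -0.3948982   0.        ] [[-0.9, 0.1], [0.6, -0.1], [0.3, -0.1]]
0.1 [ 0.58260766 -0.24134257 -0.24732331  0.1       ] [[-0.8, 0.3], [0.6, -0.2], [0.2, -0.2]]
0.2 [ 0.58357587 -0.2420874  -0.11692395  0.2       ] [[-0.3, 0.2], [0.4, -0.1], [-0.1, -0.1]]
0.3 [ 0.58544448 -0.2421496  -0.0157554   0.3       ] [[0.5, -0.4], [0.0, 0.2], [-0.6, 0.3]]
```

View pics/o7.png

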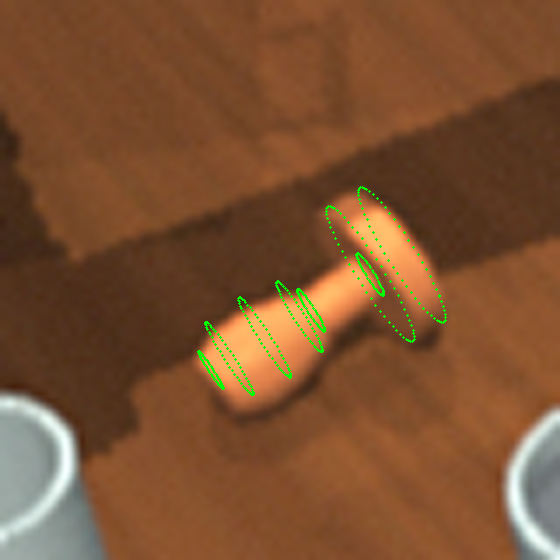

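The manual fit is off by about 2 px at the grip, so I'll do a proper silhouette fit with colour segmentation.

```bash
cat > sil.py <<'E'
from fit import *
from scipy.optimize import minimize
PROF=[(0,.029),(.014,.029),(.0141,.009),(.04,.009),(.043,.0125),(.05,.016),(.058,.017),(.066,.0168),(.075,.015),(.081,.0105),(.085,.003)]
K=6
def rend(n,v,x,y,w,h):
    O,a,l,u=tam(*v);m=np.zeros((h*K,w*K),np.uint8);t=np.linspace(0,2*np.pi,40)
    rings=[]
    for xx,r in PROF: rings.append(np.array([(proj(n,O+a*xx+r*(np.cos(q)*l+np.sin(q)*u))-[x,y]+.5)*K for q in t]))
    for A,B in zip(rings[:-1],rings[1:]):
        cv2.fillConvexPoly(m,cv2.convexHull(np.vstack([A,B]).astype(np.float32)).astype(np.int32),255)
    return m
def seg(src,x,y,w,h,seed):
    im=cv2.imread(src);b=cv2.resize(im[y:y+h,x:x+w],None,fx=K,fy=K,interpolation=cv2.INTER_CUBIC)
    m=np.full(b.shape[:2],cv2.GC_PR_BGD,np.uint8)
    m[seed>0]=cv2.GC_PR_FGD; m[cv2.erode(seed,np.ones((13,13)))>0]=cv2.GC_FGD; m[cv2.dilate(seed,np.ones((49,49)))==0]=cv2.GC_BGD
    cv2.grabCut(b,m,None,np.zeros((1,65)),np.zeros((1,65)),6,cv2.GC_INIT_WITH_MASK)
    return b,np.isin(m,(1,3)).astype(np.uint8)*255
def silfit(views,v0,free_e=False):
    # views: (n,src,box)
    v=np.array(v0,float)
    for it in range(3):
        S=[(n,bx,*seg(src,*bx,rend(n,v,*bx))) for n,src,bx in views]
        D=[(n,bx,b,s,cv2.GaussianBlur(s,(0,0),4).astype(float)) for n,bx,b,s in S]
        def cost(p):
            vv=np.r_[p,v[3]] if not free_e else p
            return sum(np.mean((cv2.GaussianBlur(rend(n,vv,*bx),(0,0),4)-d)**2) for n,bx,b,s,d in D)
        p0=v if free_e else v[:3]
        sx=np.vstack([p0]+[p0+d for d in np.diag([.005,.005,.12,.12][:len(p0)])])
        r=minimize(cost,p0,method="Nelder-Mead",options=dict(initial_simplex=sx,xatol=1e-4,fatol=.01,maxiter=200))
        v=r.x if free_e else np.r_[r.x,v[3]]
    out=[]
    for n,bx,b,s,d in D:
        for m,c in((rend(n,v,*bx),(0,255,0)),(s,(255,0,0))):
            cs,_=cv2.findContours(m,cv2.RETR_EXTERNAL,cv2.CHAIN_APPROX_NONE);cv2.drawContours(b,cs,-1,c,1)
        out.append(b)
        M=rend(n,v,*bx);print(n,"IoU",((M&s)>0).sum()/((M|s)>0).sum())
    return v,out
E
python3 - <<'E'
from sil import *
th=-np.deg2rad(11)
v,o=silfit([("scene","pics/scene0.png",(130,115,65,55)),("top","pics/top0.png",(355,145,55,55))],[.594,-.2506,-.168,th]);print("initial",v)
w,o2=silfit([("scene","pics/s7raw.png",(130,115,65,55))],[.592,-.250,-.0,th]);print("now",w)
h=max(i.shape[0] for i in o+o2);cv2.imwrite("pics/sf.png",cv2.resize(np.hstack([o[0],o2[0]]),None,fx=1,fy=1))
cv2.imwrite("pics/sf2.png",o[1])
E
```

```text
Traceback (most recent call last):
  File "sil.py", line 29, in silfit
    r=minimize(cost,p0,method="Nelder-Mead",options=dict(initial_simplex=sx,xatol=1e-4,fatol=.01,maxiter=200))
  File "sil.py", line 26, in cost
    return sum(np.mean((cv2.GaussianBlur(rend(n,vv,*bx),(0,0),4)-d)**2) for n,bx,b,s,d in D)
  File "sil.py", line 26, in <genexpr>
    return sum(np.mean((cv2.GaussianBlur(rend(n,vv,*bx),(0,0),4)-d)**2) for n,bx,b,s,d in D)
                                         ~~~~^^^^^^^^^^
  File "sil.py", line 8, in rend
    for xx,r in PROF: rings.append(np.array([(proj(n,O+a*xx+r*(np.cos(q)*l+np.sin(q)*u))-[x,y]+.5)*K for q in t]))
                                              ~~~~^^^^^^^^^^^^^^^^^^^^^^^^^^^^^^^^^^^^^^
  File "h.py", line 4, in proj
    c=manip.get_calibration(n); p=c["camera_matrix"]@(c["R"]@np.asarray(X,float)+c["t"]); return p[:2]/p[2]
ValueError: time passes only in moves, steps and waits
```

Too many calibration calls, so I'll cache the calibration.

```bash
python3 - <<'E'
s=open('h.py').read()
s=s.replace("import numpy as np, cv2","import numpy as np, cv2, functools\n@functools.lru_cache(None)\ndef cal(n): return manip.get_calibration(n)").replace("c=manip.get_calibration(n);","c=cal(n);")
open('h.py','w').write(s)
E
cat > run.py <<'E'
from sil import *
th=-np.deg2rad(11)
v,o=silfit([("scene","pics/scene0.png",(130,115,65,55)),("top","pics/top0.png",(355,145,55,55))],[.594,-.2506,-.168,th]);print("initial",v)
w,o2=silfit([("scene","pics/s7raw.png",(130,115,65,55))],[.592,-.250,-.0,th]);print("now",w)
cv2.imwrite("pics/sf.png",np.hstack([o[0],o2[0]]));cv2.imwrite("pics/sf2.png",o[1])
E
time python3 run.py; python3 -c "
from bench import manip;s=manip.observe();print(s['clock'])"
```

```text
scene IoU 0.8619765702891325
top IoU 0.9094560477392701
initial [ 0.59428662 -0.2513877  -0.16622875 -0.19198622]
scene IoU 0.9146381942907723
now [ 0.59411835 -0.25168195  0.13238949 -0.19198622]
13.25
real	0m21.022s
user	0m24.772s
sys	0m3.773s
```

View pics/sf.png

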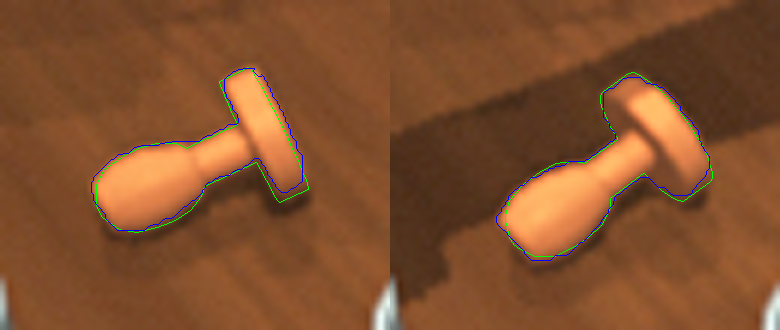

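View pics/sf2.png

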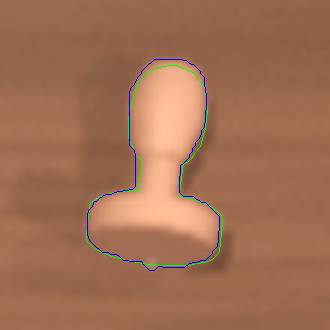

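The silhouette fit matches well: O = (0.594, −0.252) and yaw now +0.13, so the tamper turned on the spot but did not shift. A moment balance on the first push (Fx 2.6 N, Fz 4.6 N) gives a mass of about 0.49 kg. So the upward load was finger friction, not a jam, and opening the fingers while in contact caused the yaw. New plan: align to yaw +0.13, set a 40 mm straddle beforehand, then push through in one go.

```bash
python3 go.py .6369 -.2460 .2033
```

```text
yaw -0.1677 tcp [ 0.746  -0.2764  0.2041] shift cm [ 0.1  -1.18 11.26] 0.041841759441773284
```

Emit:
{"method": "play_rows", "body": {
  "rows": [
    [[0,-0.2,1.5],-0.04],
    [[0,-0.4,4],-0.1],
    [[0,-0.7,6.5],-0.18],
    [[0,-1.0,9],-0.25],
    [[0,-1.2,10.8],-0.3],
    [[0,-1.2,11.2],-0.3],
    [[2,-1.2,11.2],-0.3],
    [[4,-1.2,11.2],-0.3],
    [[6,-1.2,11.2],-0.3],
    [[7,-1.2,11.2],-0.3]
  ],
  "gripper": -0.083
}}

```text
clock: 14.5
tcp_pos: [0.6377, -0.2462, 0.1334]
ee_rot: [-0.046, -0.705, -0.047, 0.706]
force: [0.7, 0.2, -0.2]
finger_gap: 0.0401
```

```bash
python3 go.py .6369 -.2460 .068
```

```text
yaw 0.1314 tcp [ 0.6377 -0.2462  0.1334] shift cm [ 6.54 -0.03  0.07] 0.040125780205315306
```

Emit:
{"method": "play_rows", "body": {
  "rows": [
    [[1,0,0],0],
    [[2.5,0,0],0],
    [[4,0,0],0],
    [[5.3,0,0],0],
    [[6.1,0,0],0],
    [[6.5,0,0],0],
    [[6.5,0,0],0],
    [[6.5,0,0],0],
    [[6.5,0,0],0],
    [[6.5,0,0],0]
  ]
}}

```text
clock: 15.75
tcp_pos: [0.6382, -0.2462, 0.0699]
ee_rot: [0.047, 0.706, 0.047, -0.705]
force: [-0.5, 1.4, 0.4]
finger_gap: 0.0398
```

```bash
python3 go.py .6369 -.2460 .068;  python3 - <<'E'
from h import *
im=manip.get_image("scene");cv2.imwrite("pics/s8.png",cv2.resize(im[80:200,100:220,::-1],None,fx=5,fy=5,interpolation=2))
E
```

```text
yaw 0.1322 tcp [ 0.6382 -0.2462  0.0699] shift cm [ 0.19 -0.04  0.13] 0.039836130468537324
```

View pics/s8.png

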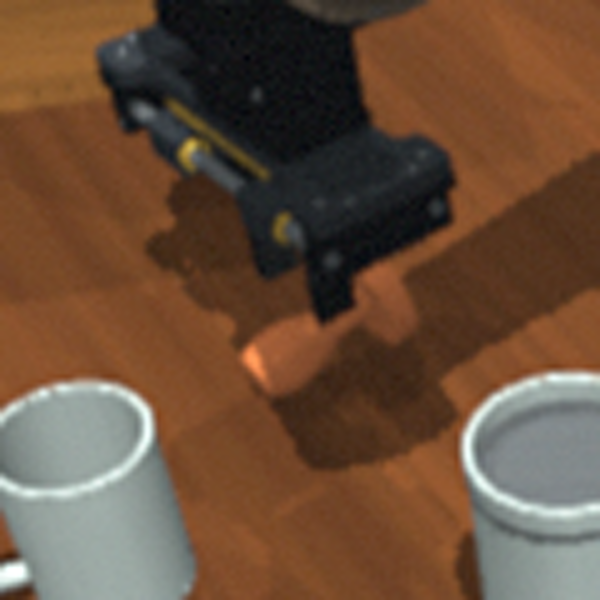

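Both fingers straddle the neck. Now the first half of the push.

Emit:
{"method": "play_rows", "body": {
  "rows": [
    [[0.2,0,0.3],0],
    [[0.3,0,0.6],0],
    [[0.3,0,0.9],0],
    [[0.3,0,1.2],0],
    [[0.3,0,1.5],0],
    [[0.3,0,1.8],0],
    [[0.3,0,2.1],0],
    [[0.3,0,2.4],0],
    [[0.3,0,2.7],0],
    [[0.3,0,2.8],0]
  ]
}}

```text
clock: 17.05
tcp_pos: [0.611, -0.25, 0.0672]
ee_rot: [0.047, 0.706, 0.047, -0.705]
force: [2.2, -0.1, 2.3]
finger_gap: 0.04
```

```bash
python3 go.py .6369 -.2460 .068;  python3 - <<'E'
from h import *
im=manip.get_image("scene");cv2.imwrite("pics/s9.png",cv2.resize(im[80:200,100:220,::-1],None,fx=5,fy=5,interpolation=2))
s=manip.observe();print(s["force"],s["torque"])
E
```

```text
yaw 0.1325 tcp [ 0.611  -0.25    0.0672] shift cm [-0.07 -0.06 -2.62] 0.039994154359065524
[ 3.10087544 -0.30990477  2.86687874] [-0.02911076 -0.76840246  0.05454645]
```

View pics/s9.png

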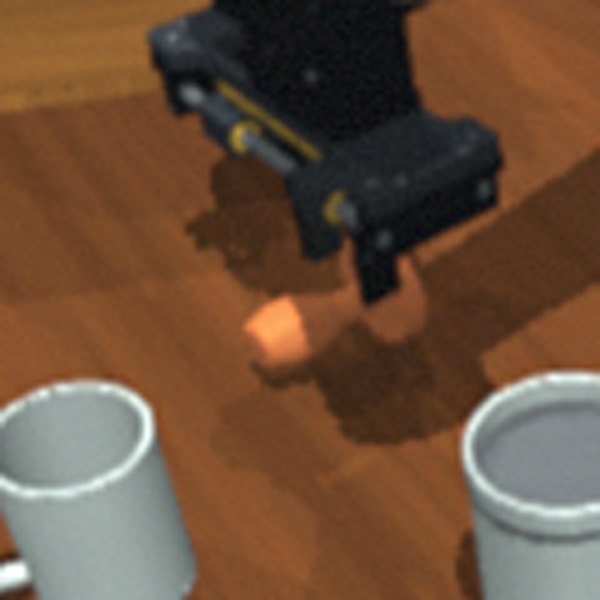

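It is tilting up symmetrically with no side load. I'll continue and lower slightly.

Emit:
{"method": "play_rows", "body": {
  "rows": [
    [[0,0,0.3],0],
    [[0,0,0.6],0],
    [[0.1,0,0.9],0],
    [[0.1,0,1.2],0],
    [[0.2,0,1.4],0],
    [[0.2,0,1.6],0],
    [[0.3,0,1.8],0],
    [[0.3,0,2.0],0],
    [[0.3,0,2.2],0],
    [[0.3,0,2.2],0]
  ]
}}

```text
clock: 18.35
tcp_pos: [0.5879, -0.2528, 0.063]
ee_rot: [-0.046, -0.705, -0.047, 0.706]
force: [-1.0, 0.5, 1.1]
finger_gap: 0.0399
```

Run:
```python
from h import *
im=manip.get_image("scene");cv2.imwrite("pics/s10.png",cv2.resize(im[80:200,100:220,::-1],None,fx=5,fy=5,interpolation=2))
s=manip.observe();print(s["force"],s["torque"])
```

```text
[-0.11299239 -0.00371627  0.74197286] [ 0.0595497  -0.03098023  0.01842793]
```

View pics/s10.png

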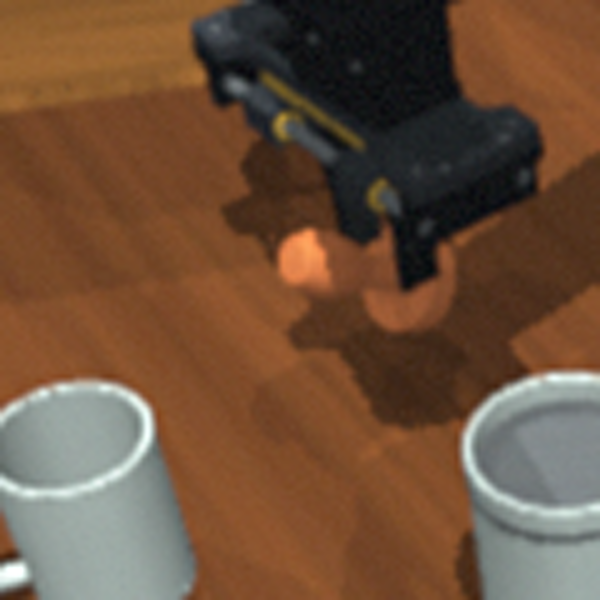

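It is close to the balance point, with force near zero. A little further.

Emit:
{"method": "play_rows", "body": {
  "rows": [
    [[0,0,0.2],0],
    [[0,0,0.4],0],
    [[0,0,0.6],0],
    [[0,0,0.8],0],
    [[0,0,1.0],0],
    [[0,0,1.2],0],
    [[0,0,1.3],0],
    [[0,0,1.3],0],
    [[0,0,1.3],0],
    [[0,0,1.3],0]
  ]
}}

```text
clock: 19.65
tcp_pos: [0.5757, -0.2545, 0.0635]
ee_rot: [0.047, 0.706, 0.047, -0.706]
force: [0.1, -0.8, 0.2]
finger_gap: 0.0393
```

Run:
```python
from h import *
im=manip.get_image("scene");cv2.imwrite("pics/s11.png",cv2.resize(im[80:200,100:220,::-1],None,fx=5,fy=5,interpolation=2))
s=manip.observe();print(s["force"],s["torque"])
```

```text
[-0.45506538  1.06356408 -0.62740438] [-0.05076143 -0.02425922  0.01325833]
```

View pics/s11.png

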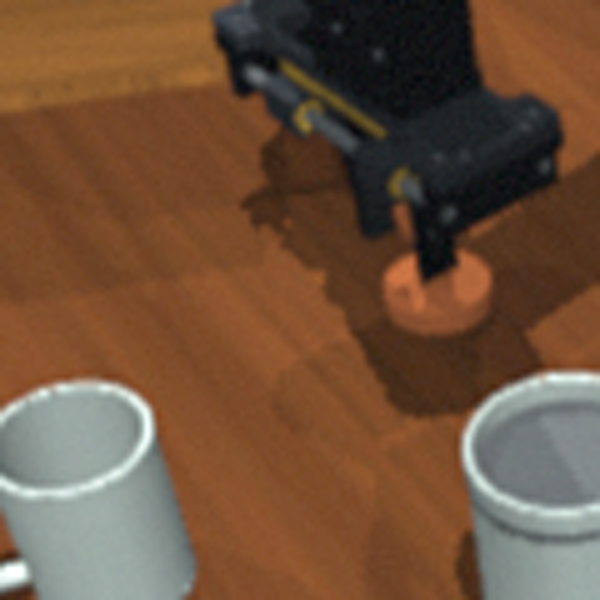

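The tamper stands on its foot, at about (438,290) in the crop. I'll open the fingers clear of the grip and lift straight up.

Emit:
{"method": "play_rows", "body": {
  "rows": [
    [[0,0,0],0],
    [[0,0,0],0],
    [[0,0,0],0],
    [[0,0,0],0],
    [[-1,0,0],0],
    [[-3,0,0],0],
    [[-6,0,0],0],
    [[-9,0,0],0],
    [[-12,0,0],0],
    [[-14,0,0],0]
  ],
  "gripper": 0.6
}}

```text
clock: 20.95
tcp_pos: [0.5761, -0.2546, 0.2063]
ee_rot: [0.047, 0.707, 0.046, -0.704]
force: [0.2, 0.1, -0.4]
finger_gap: 0.0696
```

Emit:
{"method": "play_rows", "body": {
  "rows": [
    [[-2,0,2],0],
    [[-4,0,5],0],
    [[-4,-4,8],0],
    [[-4,-8,10],0],
    [[-4,-12,10],0],
    [[-4,-16,10],0],
    [[-4,-20,10],0],
    [[-4,-22,10],0],
    [[-4,-22,10],0],
    [[-4,-22,10],0]
  ]
}}

```text
clock: 22.2
tcp_pos: [0.4476, -0.0499, 0.244]
ee_rot: [0.047, 0.706, 0.047, -0.705]
force: [1.1, 0.2, -0.2]
finger_gap: 0.0694
```

Run:
```python
from h import *
for n in("scene","top"):
    im=manip.get_image(n);cv2.imwrite(f"pics/{n}_end.png",im[:,:,::-1])
s=manip.observe();print(s["tcp_pos"],s["force"],s["clock"])
```

```text
[ 0.44758016 -0.05022257  0.2437074 ] [0.53028512 0.02355775 0.52534588] 22.3
```

View pics/scene_end.png

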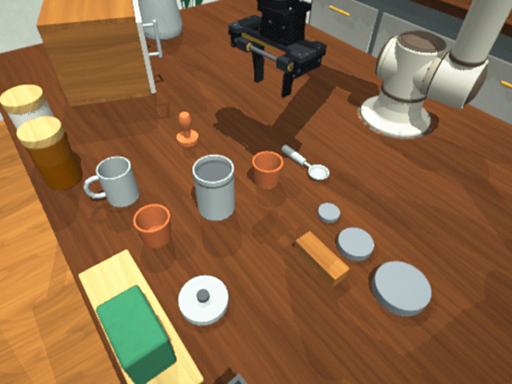

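View pics/top_end.png

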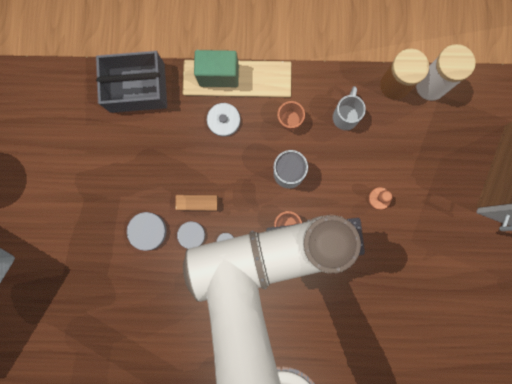

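The tamper stands at (187,130) in the scene view and (381,198) in the top view. The puck lies flat at (356,244), in front of the block. The cups, canister, lid, jug and spoon are at the same pixels as at the start, and the arm is clear of everything.

Run:
```python
from h import *
print("tamper foot",ray("scene",187,139,.014).round(3),"puck",ray("scene",356,242.5,.018).round(3))
print(manip.close_job())
```

```text
tamper foot [ 0.568 -0.244  0.014] puck [0.454 0.255 0.018]
the job is handed in; nothing more can be done
None
```

Both are done by pushing alone, and the job was handed in at about 22 s of the 54 s allowed.

- **Puck:** I tipped the middle-sized puck off its block with the shut fingers. It lies flat in front of the block, centred at about (0.454, 0.255).
- **Tamper:** It stands on its foot at about (0.57, −0.24), roughly 30 mm from where the foot lay, which comes from turning over the foot's edge.
    - **First push:** it was stopped part-way. Opening the fingers while they touched the tamper turned it about 0.3 rad on the spot, and it lay back down.
    - **Second push:** I re-measured it, lined up with its new direction, and pushed with the fingers either side of the neck. It went straight up.

**Last checks:**
- Both final pictures show the tamper upright and the arm clear. Forces read at the end of each move, and a few times between, were at most about 8 N.
- The scene picture shows the puck flat and the cups, canister, lid, jug and spoon where they were at the start. In the final top picture the arm hides the spoon and part of one cup, so those rest on the scene view alone.
- No final check disagreed.

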